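# Rock test of a bent stand top with a straightedge

### The job

Check the sloping top plate of the slide stand for rocking: pick up the steel straightedge, turn it parallel to the slope and lay it gently and flat across the middle of the plate from left to right, centred over the ridge, bringing it to rest on the plate before you let go. Then, with the fingers, press its left end gently down until that end is down on the plate, then press its right end down the same way so that it rocks over, and leave the straightedge lying there. Leave the bottles and the small box alone.

Things in the scene. Friction and masses are not known exactly. Their poses are not given: they have to be found in the camera images.
- straightedge: plain steel straightedge, a loose flat bar 200 long, 22 wide and 12 thick, 0.2 to 0.42 kg, with a dark 8 mm dot (filled hole) near each end; at the start it lies flat on the desk in front of the stand. Origin: middle of its underside; y along its length, x across its width, z up through its thickness. The two ends are alike.
- bar_mid (a point): middle of the straightedge: half length, half width and half thickness (6 mm above its underside)
- bar_end_a (a point): point inside one end of the straightedge, 95 mm from the middle along its +y, at half thickness
- bar_end_b (a point): the same at the other end, 95 mm from the middle along its -y
- stand: grey slide stand fixed to the desk: foot plate 112 by 220 on rubber feet, an 18 mm upright under the low near edge and a 76 mm upright under the high far edge of the top plate. Origin: centre of its underside on the desk; x from its near side to its far side, y to its left, z up.
- top_plate: the stand's fixed aluminium top, 124 up the slope, 244 wide, 5 thick, sloping 32 degrees, low edge towards the robot. A shallow ridge runs up the slope through its middle; left and right of it the plate falls away at 3.5 degrees, so a bar across it rocks. Origin: on the ridge at mid slope, on the upper surface, 66 mm above the desk; x up the slope, y to its left, z square out of the slope
- pin_left (a point): foot of the left of two fixed stop pins, 8 mm thick, standing 12 mm out of the top plate, 20 mm down the slope from its origin and 70 mm to the left. The straightedge belongs on the up-slope side of the pins; with its middle over the plate's origin it clears them by 5 mm
- pin_right (a point): foot of the right stop pin: the same, 70 mm to the right
- dropper_bottle: white dropper bottle 34x54x149, loose, standing behind the stand; leave alone. Origin: centre of its underside
- small_dropper: small brown dropper bottle 24x24x73, loose, standing left of the stand; leave alone. Origin: centre of its underside
- coverslip_box: small coverslip box 31x31x15, loose, on the desk left of the stand; leave alone. Origin: centre of its underside

How it is judged:
On the way, in this order (a step that is already met when the one before it is completed fails the run):
1. the straightedge, still held in the fingers, is laid on the top plate: in contact, flat to the slope, square across the ridge and centred on it (x of bar_mid in the frame of top_plate between -0.025 and 0.025 m and y of bar_mid in the frame of top_plate between -0.02 and 0.02 m and z of bar_mid in the frame of top_plate below 0.01 m and angle between the y axis of straightedge and the y axis of top_plate, either way round below 0.15 rad and angle between the z axis of straightedge and the z axis of top_plate, either way round below 0.2 rad and contact force between the fingers and straightedge above 2 N and contact force between straightedge and top_plate above 0.5 N), for 0.1 s.
2. it is released and lies still across the ridge (x of bar_mid in the frame of top_plate between -0.025 and 0.025 m and y of bar_mid in the frame of top_plate between -0.02 and 0.02 m and z of bar_mid in the frame of top_plate below 0.01 m and angle between the y axis of straightedge and the y axis of top_plate, either way round below 0.15 rad and angle between the z axis of straightedge and the z axis of top_plate, either way round below 0.2 rad and contact force between the fingers and straightedge below 0.1 N and contact force between straightedge and top_plate above 0.5 N and linear speed of straightedge below 0.02 m/s), for 0.3 s.
3. the fingers press its left end down onto the plate (x of bar_mid in the frame of top_plate between -0.025 and 0.025 m and y of bar_mid in the frame of top_plate between -0.02 and 0.02 m and z of bar_mid in the frame of top_plate below 0.01 m and angle between the y axis of straightedge and the y axis of top_plate, either way round below 0.15 rad and angle between the z axis of straightedge and the z axis of top_plate, either way round below 0.2 rad and contact force between the fingers and straightedge above 1.5 N and y of the grasp point in the frame of top_plate above 0.05 m and ((y of bar_end_a in the frame of top_plate above 0.05 m and z of bar_end_a in the frame of top_plate below 0.0025 m) or (y of bar_end_b in the frame of top_plate above 0.05 m and z of bar_end_b in the frame of top_plate below 0.0025 m))), for 0.2 s.
4. the fingers press its right end down onto the plate, so that it has rocked over (x of bar_mid in the frame of top_plate between -0.025 and 0.025 m and y of bar_mid in the frame of top_plate between -0.02 and 0.02 m and z of bar_mid in the frame of top_plate below 0.01 m and angle between the y axis of straightedge and the y axis of top_plate, either way round below 0.15 rad and angle between the z axis of straightedge and the z axis of top_plate, either way round below 0.2 rad and contact force between the fingers and straightedge above 1.5 N and y of the grasp point in the frame of top_plate below -0.05 m and ((y of bar_end_a in the frame of top_plate below -0.05 m and z of bar_end_a in the frame of top_plate below 0.0025 m) or (y of bar_end_b in the frame of top_plate below -0.05 m and z of bar_end_b in the frame of top_plate below 0.0025 m))), for 0.2 s.
At the end, for the whole second after the job is handed in: the straightedge lies released and still on the top plate, flat to the slope (within 0.2 rad), square across the ridge (within 0.15 rad), its middle within 20 mm of the ridge and within 25 mm of mid slope; it may rest on either side of the ridge (all of step 2); the robot touches nothing.
It fails at once if the straightedge is forced or knocked against the top plate with more than 90 N (contact force between straightedge and top_plate above 90 N).
It fails at once if the dropper bottle is moved by more than 15 mm (distance of dropper_bottle from where it was at the start of the episode above 0.015 m).
It fails at once if the small dropper is moved by more than 15 mm (distance of small_dropper from where it was at the start of the episode above 0.015 m).
It fails at once if the coverslip box is moved by more than 15 mm (distance of coverslip_box from where it was at the start of the episode above 0.015 m).
It also fails if it takes over 51 s, if anything falls off the work surface, if the arm or the gripper's body presses on something with over 40 N, if the wrist force passes 120 N, or if a joint passes its speed limit or range.

### The arm

A 7-joint arm with a two-finger parallel gripper is mounted at the origin on a cart in front of the work surface, level with it; the furniture and walls round the work are solid. World frame = base frame: x ahead of the robot, y to its left, z up, the work surface at z = 0. Lengths are in m, angles in rad, forces in N, time in s.
With the tool pointing down it reaches from about 0.425 to 0.875 m from the base axis. Payload 4.7 kg.
Tool frame: the origin (TCP) lies at the very end of the fingers, on their centre line; the grasp point (between the pads) lies bot.grasp_offset behind it (bot.grasp_offset is the distance from the TCP to the grasp point, in m); z points along the fingers, y is the line along which they close (so a half turn about z gives the same grasp; the last joint's range is limited). The gripper opens to 87 mm and grips with 3 to 60 N. Pads are 19 mm wide; open, the fingers measure 117 mm over their backs; the gripper's body (75 mm by 190 mm) begins 51 mm behind the grasp point.
Start: joints at [-1.203, 0.321, -0.07, 1.45, 0.023, 1.371, -0.057], TCP at [0.225, 0.61, 0.189] pointing down, gripper open.
Joint ranges: [-2.86, 2.86], [-0.3, 2.09], [-1.38, 1.24], [0.06, 2.45], [-1.56, 4.7], [0.09, 2.05], [-2.69, 2.69]. Speed limits (rad/s): [2.57, 2.57, 3.14, 3.14, 3.14, 3.14, 3.14].

### API

Orientations are given as a unit quaternion [w, x, y, z].
In Python, from station import bot gives the robot as it stands.
- The arm moves only by the shell command python3 -m crank 'ROWS'. ROWS is JSON, a list of rows, each an object with "grip": the opening, from -1 (shut) to 1 (fully open); "xyz": the shift along the world's x, y, z in units of 40 mm (1.0 is 40 mm), a list of three; "twist": the turn about the world's z in units of 5 degrees (1.0 is 5 degrees). In form: [{"grip": grip, "xyz": [dx, dy, dz], "twist": twist}, ...]. A call has 1 to 10 rows; each row is the pose to reach, as a shift and turn from the pose commanded when the call began; what a row does not reach only later rows make up. A row lasts 1/10 s, in which the tool goes at most 50 mm and 8.59 degrees, less where a joint would pass 70% of its speed; a pose out of reach is approached as far as the arm can. A call with a gripper value outside its range is refused whole. The fingers move at their own pace and stop on an object; the grip force is fixed at half the most. Time passes only in rows, so rows that repeat a pose let the fingers close. It gives the time, the measured TCP pose, the force, the opening and the grip force at its end, in the units of the state.
- bot.get_state(): the state, without advancing time (a new reading comes with each control period).
- bot.snapshot(name): name is "scene" or "top" or "wrist"; returns a dict with "img" (420x560x3 uint8, red, green, blue), "intrinsics" (3x3 intrinsics, pixels), "rvec" (rotation vector, rad) and "tvec" (3), from world to camera coordinates, as OpenCV has them. Camera axes: x right, y down, z forward; pixel columns grow to the right and rows downward; lengths in m; the calibration is good to about 2 mm. A picture is of the moment at which its call begins. There is no depth.
- bot.finish_job(): hands the job in; it is judged then, once.
The state is a dict: "time": time; "qpos": joint angles; "dq": joint speeds; "tau": joint torques, N m; "tcp_pos": TCP position; "ee_rot": TCP orientation; "force": force on the tool from outside, world axes, zero at the start; "wrist_torque": the same for the moment, N m; "opening": opening from 0.0 (shut) to 1.0 (fully open); "gripper_force": force on a finger pad.
Only numpy, scipy, OpenCV 4.12 (cv2) and the standard library are available. Lean on these libraries where they do the work, as an engineer would, in place of code of your own. Each camera call takes 0.05 s, during which the arm holds its last target. There are 200 camera calls.

## Working session

There is one attempt and no reset: what is moved stays moved. The work goes in short steps, Python scripts to look and compute and a shell command to move; the robot and the scene stay as the last step left them, time stands still between calls to the robot, and variables do not carry over. Pictures are saved under pics/ and viewed, at most 10 in all, crops included, and the job is handed in when it is done.

```bash
mkdir -p pics; ls
cat > h.py <<'E'
from station import bot
import cv2, numpy as np
def snap(cam,name):
    s=bot.snapshot(cam); cv2.imwrite(f'pics/{name}.png',s['img'][:,:,::-1]); np.savez(f'pics/{name}.npz',**s); return s
def ray(s,u,v):
    R=cv2.Rodrigues(np.array(s['rvec']))[0]; t=np.array(s['tvec']).ravel()
    return -R.T@t, R.T@np.linalg.inv(np.array(s['intrinsics']))@np.array([u,v,1.])
def onz(s,u,v,z):
    o,d=ray(s,u,v); return o+d*(z-o[2])/d[2]
def proj(s,P):
    return cv2.projectPoints(np.array(P,float).reshape(-1,1,3),np.array(s['rvec']),np.array(s['tvec']),np.array(s['intrinsics']),None)[0].reshape(-1,2)
E
python3 - <<'E'
from h import *
print(bot.get_state(), bot.grasp_offset)
a=snap('scene','s0');b=snap('top','t0')
for s in(a,b): print(ray(s,280,210))
E
```

```text
pics
{'time': 0.0, 'qpos': array([-1.20289806,  0.32180938, -0.070072  ,  1.45170036,  0.02258177,
        1.37080131, -0.05689239]), 'dq': array([-6.91942755e-04,  5.14152395e-04, -5.98838170e-04, -4.72468882e-05,
        1.59623349e-03,  3.35185060e-04, -6.41644333e-04]), 'tau': array([-8.29036526e-05, -4.91290820e+01, -4.04097531e-01, -3.12527168e+01,
       -6.40581502e-02,  4.36853862e-02,  1.88960403e-04]), 'tcp_pos': array([0.22503319, 0.60912806, 0.18765759]), 'ee_rot': array([-1.27246592e-04,  1.75966540e-01,  9.84395674e-01, -9.57492423e-04]), 'force': array([-1.22543184,  0.19830385, -0.52100331]), 'wrist_torque': array([-0.0248574 ,  0.05861725,  0.03087124]), 'gripper_force': 0.0, 'opening': 0.9973880970398352} 0.0187
(array([0.33873597, 0.61577605, 1.05884138]), array([ 0.20126452, -0.50387012, -0.84001258]))
(array([0.42647978, 0.04512365, 1.04251611]), array([ 0.1638036 , -0.03441742, -0.98597802]))
```

View pics/s0.png

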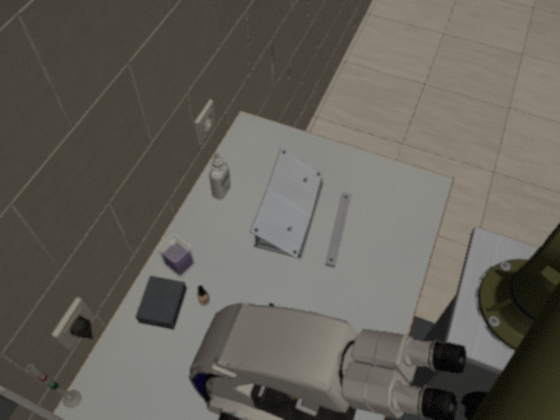

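View pics/t0.png

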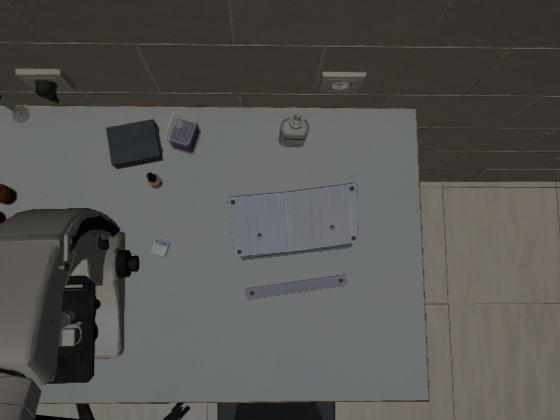

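The top view (t0) shows the straightedge with dots near (252,293) and (341,281), the pins near (259,235) and (333,227), and the plate corner screws at (233,202), (352,188), (242,256) and (353,238). The dropper bottle is at (293,130), and the coverslip box and small dropper are well to the left. Next I measure these positions.

Run:
```python
from h import *
S=dict(np.load('pics/t0.npz'))
g=cv2.cvtColor(S['img'],cv2.COLOR_RGB2GRAY).astype(float)
def dot(u,v,r=5):
    w=g[v-r:v+r+1,u-r:u+r+1]; m=np.clip(np.median(w)-12-w,0,None); yy,xx=np.mgrid[v-r:v+r+1,u-r:u+r+1]
    return (m*xx).sum()/m.sum(),(m*yy).sum()/m.sum()
def th(a,b): d=a-b; return np.degrees(np.arctan2(-d[0],d[1]))
A,B=[onz(S,*dot(u,v),.012) for u,v in((252,293),(341,281))]
print('bar',A,B,(A+B)/2,np.linalg.norm(A-B),'yaw',th(A,B))
c,s=np.cos(np.radians(32)),np.sin(np.radians(32))
zp=.066-.020*s+.008*c
L,R=[onz(S,*dot(u,v),zp) for u,v in((259,235),(333,227))]
yaw=th(L,R); ex=np.array([np.cos(np.radians(yaw)),np.sin(np.radians(yaw)),0])
print('pins',L,R,np.linalg.norm(L-R),'yaw',yaw,'plate origin',(L+R)/2+ex*(.020*c+.008*s))
zz=lambda h:.066+h*.055*s-.006*c
Q=[onz(S,*dot(u,v),zz(h)) for u,v,h in((233,202,1),(352,188,1),(242,256,-1),(353,238,-1))]
print(Q,np.mean(Q,0),th(Q[0],Q[1]),th(Q[2],Q[3]))
print('bottle top',onz(S,296,117,.149),'base',onz(S,293,140,.03))
big=cv2.resize(S['img'][160:310,210:380],None,fx=4.5,fy=4,interpolation=cv2.INTER_CUBIC)
cv2.imwrite('pics/t0c.png',np.clip(big[:,:,::-1]*1.3,0,255))
```

```text
bar [0.43388707 0.06547195 0.012     ] [ 0.45787942 -0.10902684  0.012     ] [ 0.44588325 -0.02177744  0.012     ] 0.17614044904626894 yaw 7.828676922614028
pins [0.54224968 0.05068095 0.062186  ] [ 0.55765667 -0.08700221  0.062186  ] 0.1385425136544336 yaw 6.384936874679313 plate origin [ 0.57102199 -0.01580299  0.062186  ]
[array([0.60015686, 0.09992854, 0.09005727]), array([ 0.62737661, -0.12176338,  0.09005727]), array([0.50567805, 0.0834295 , 0.03176615]), array([ 0.53812726, -0.13232483,  0.03176615])] [ 0.56783469 -0.01768254  0.06091171] 6.999850237485067 8.553116831214368
bottle top [ 0.74352961 -0.01537367  0.149     ] base [ 0.73747326 -0.01696419  0.03      ][ WARN:0@0.062] global loadsave.cpp:1063 imwrite_ Unsupported depth image for selected encoder is fallbacked to CV_8U.
```

View pics/t0c.png

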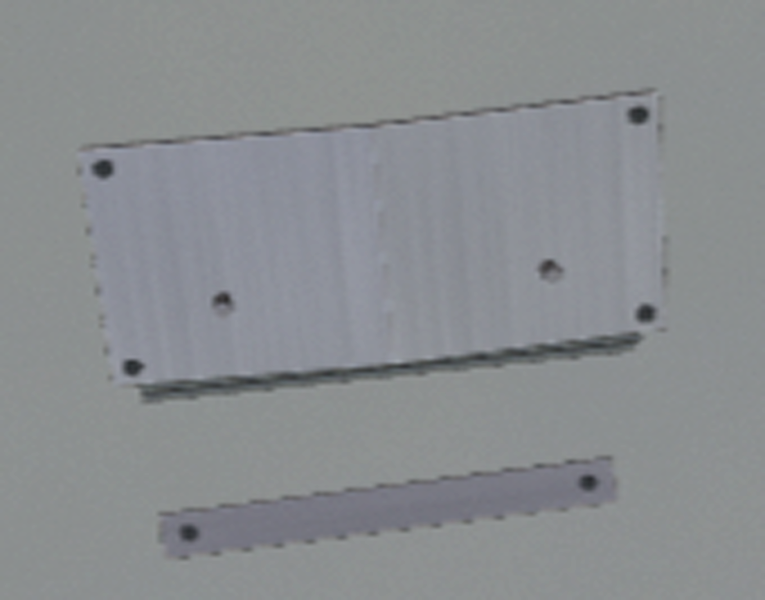

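Run:
```python
from h import *
T=dict(np.load('pics/t0.npz'));S=dict(np.load('pics/s0.npz'))
for n,(u,v) in dict(eyeA=(465,357),armtopleft=(245,308),headfront=(345,325)).items():
    for z in(.2,.3,.4,.5):
        P=onz(S,u,v,z); print(n,z,P.round(3),proj(T,P).round())
p=bot.get_state()['tcp_pos']; print(proj(T,p),proj(S,p))
w=snap('wrist','w0'); print(ray(w,280,210))
```

```text
eyeA 0.2 [0.151 0.25  0.2  ] [[125. 482.]]
eyeA 0.3 [0.173 0.292 0.3  ] [[ 74. 492.]]
eyeA 0.4 [0.195 0.335 0.4  ] [[  6. 504.]]
eyeA 0.5 [0.217 0.378 0.5  ] [[-89. 522.]]
armtopleft 0.2 [0.523 0.312 0.2  ] [[ 96. 236.]]
armtopleft 0.3 [0.502 0.347 0.3  ] [[ 48. 243.]]
armtopleft 0.4 [0.48  0.383 0.4  ] [[-16. 253.]]
armtopleft 0.5 [0.459 0.418 0.5  ] [[-105.  266.]]
headfront 0.2 [0.352 0.274 0.2  ] [[115. 345.]]
headfront 0.3 [0.351 0.314 0.3  ] [[ 66. 353.]]
headfront 0.4 [0.349 0.354 0.4  ] [[ -0. 364.]]
headfront 0.5 [0.348 0.393 0.5  ] [[-91. 378.]]
[[-106.96582877  430.78726841]] [[353.90335934 580.41521231]]
(array([0.15266   , 0.63543636, 0.38442148]), array([ 0.26284505, -0.1002928 , -0.9596118 ]))
```

View pics/w0.png

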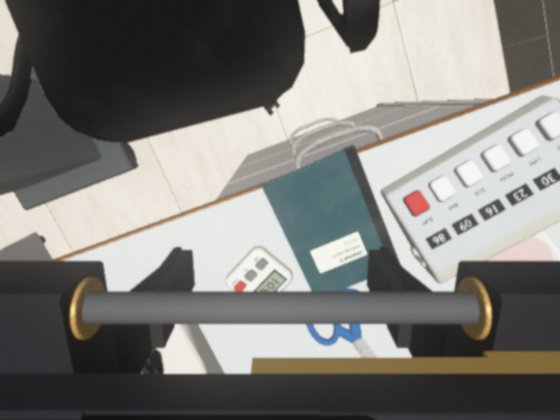

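The wrist view looks down on desk clutter, a calculator and scissors, away from the work. A microscope about 0.35 m tall stands between the arm and the stand, so I'll rise first and go over it.

```bash
python3 -m crank '[{"grip":1,"xyz":[0,0,8.2],"twist":0},{"grip":1,"xyz":[0,0,8.2],"twist":0},{"grip":1,"xyz":[0,0,8.2],"twist":0},{"grip":1,"xyz":[0,0,8.2],"twist":0},{"grip":1,"xyz":[0,0,8.2],"twist":0},{"grip":1,"xyz":[0,0,8.2],"twist":0},{"grip":1,"xyz":[0,0,8.2],"twist":0},{"grip":1,"xyz":[0,0,8.2],"twist":0},{"grip":1,"xyz":[0,0,8.2],"twist":0}]'
```

```text
time: 1.05
tcp_pos: [0.225, 0.6089, 0.5141]
ee_rot: [0.001, 0.176, 0.984, 0.003]
force: [0.6, -0.2, -0.2]
opening: 1.004
gripper_force: 0.0
```

```bash
python3 -m crank '[{"grip":1,"xyz":[8.1,-7.7,0],"twist":-6},{"grip":1,"xyz":[8.1,-7.7,0],"twist":-6},{"grip":1,"xyz":[8.1,-7.7,0],"twist":-6},{"grip":1,"xyz":[8.1,-7.7,0],"twist":-6},{"grip":1,"xyz":[8.1,-7.7,0],"twist":-6},{"grip":1,"xyz":[8.1,-7.7,0],"twist":-6},{"grip":1,"xyz":[8.1,-7.7,0],"twist":-6},{"grip":1,"xyz":[8.1,-7.7,0],"twist":-6},{"grip":1,"xyz":[8.1,-7.7,0],"twist":-6},{"grip":1,"xyz":[8.1,-7.7,0],"twist":-6}]'
python3 -m crank '[{"grip":1,"xyz":[-2.6,-8.1,0],"twist":-6.4},{"grip":1,"xyz":[-2.6,-8.1,0],"twist":-6.4},{"grip":1,"xyz":[-2.6,-8.1,0],"twist":-6.4},{"grip":1,"xyz":[-2.6,-8.1,0],"twist":-6.4},{"grip":1,"xyz":[-2.6,-8.1,0],"twist":-6.4},{"grip":1,"xyz":[-2.6,-8.1,0],"twist":-6.4},{"grip":1,"xyz":[-2.6,-8.1,0],"twist":-6.4},{"grip":1,"xyz":[-2.6,-8.1,0],"twist":-6.4},{"grip":1,"xyz":[-2.6,-8.1,-5],"twist":-6.4},{"grip":1,"xyz":[-2.6,-8.1,-9],"twist":-6.4}]'
```

```text
time: 2.05
tcp_pos: [0.5531, 0.2934, 0.5111]
ee_rot: [0.001, 0.431, 0.903, -0.001]
force: [0.5, -0.0, -0.9]
opening: 0.999
gripper_force: 0.0
time: 3.05
tcp_pos: [0.4451, -0.0224, 0.4124]
ee_rot: [0.002, 0.657, 0.754, 0.003]
force: [1.1, 0.4, -0.3]
opening: 0.998
gripper_force: 0.0
```

```bash
python3 -m crank '[{"grip":1,"xyz":[0,0,0],"twist":0},{"grip":1,"xyz":[0,0,0],"twist":0}]'
```

```text
time: 3.25
tcp_pos: [0.4445, -0.0223, 0.4142]
ee_rot: [0.001, 0.657, 0.754, 0.001]
force: [-0.3, 0.1, 2.0]
opening: 1.001
gripper_force: 0.0
```

```bash
python3 -m crank '[{"grip":1,"xyz":[0,0,-8],"twist":0},{"grip":1,"xyz":[0,0,-8],"twist":0},{"grip":1,"xyz":[0,0,-8],"twist":0},{"grip":1,"xyz":[0,0,-8],"twist":0},{"grip":1,"xyz":[0,0,-8],"twist":0},{"grip":1,"xyz":[0,0,-8],"twist":0},{"grip":1,"xyz":[0,0,-8],"twist":0},{"grip":1,"xyz":[0,0,-8],"twist":0},{"grip":1,"xyz":[0,0,-8],"twist":0}]'
python3 - <<'E'
from h import *
w=snap('wrist','w1');snap('scene','s1'); p=bot.get_state()['tcp_pos']; print(p,proj(w,p))
E
```

```text
time: 4.15
tcp_pos: [0.4492, -0.0232, 0.0974]
ee_rot: [0.004, 0.658, 0.753, 0.004]
force: [0.4, 0.7, 0.2]
opening: 0.999
gripper_force: 0.0
[ 0.44859317 -0.02310482  0.09714341] [[279.62027115 239.78703861]]
```

View pics/w1.png

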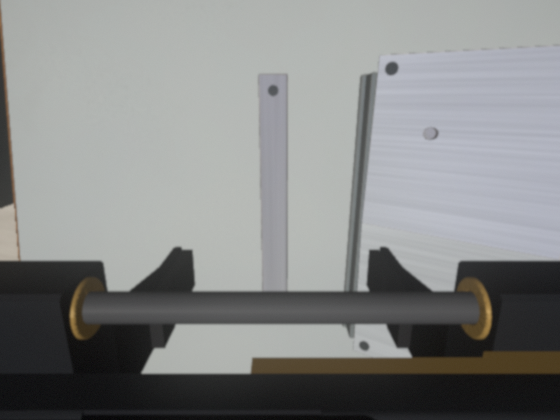

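The wrist view shows the bar running straight between the open fingers, about (274,90) to (274,290), parallel to the pads. The fingertips taper. I'll go down and grip shallow.

```bash
python3 -m crank '[{"grip":1,"xyz":[-0.07,0,-0.8],"twist":0},{"grip":1,"xyz":[-0.07,0,-1.6],"twist":0},{"grip":1,"xyz":[-0.07,0,-2],"twist":0},{"grip":1,"xyz":[-0.07,0,-2.2],"twist":0},{"grip":1,"xyz":[-0.07,0,-2.2],"twist":0},{"grip":1,"xyz":[-0.07,0,-2.2],"twist":0}]'
```

```text
time: 4.85
tcp_pos: [0.4437, -0.0232, 0.0071]
ee_rot: [0.002, 0.658, 0.753, 0.003]
force: [1.0, -0.6, 0.2]
opening: 1.002
gripper_force: 0.0
```

```bash
python3 -m crank '[{"grip":-1,"xyz":[0.03,0.03,-0.02],"twist":0},{"grip":-1,"xyz":[0.03,0.03,-0.02],"twist":0},{"grip":-1,"xyz":[0.03,0.03,-0.02],"twist":0},{"grip":-1,"xyz":[0.03,0.03,-0.02],"twist":0},{"grip":-1,"xyz":[0.03,0.03,-0.02],"twist":0},{"grip":-1,"xyz":[0.03,0.03,-0.02],"twist":0},{"grip":-1,"xyz":[0.03,0.03,-0.02],"twist":0},{"grip":-1,"xyz":[0.03,0.03,-0.02],"twist":0},{"grip":-1,"xyz":[0.03,0.03,-0.02],"twist":0},{"grip":-1,"xyz":[0.03,0.03,-0.02],"twist":0}]'
python3 -m crank '[{"grip":-1,"xyz":[0,0,0.2],"twist":0},{"grip":-1,"xyz":[0,0,0.5],"twist":0},{"grip":-1,"xyz":[0,0,1],"twist":0},{"grip":-1,"xyz":[0,0,2],"twist":0},{"grip":-1,"xyz":[0,0,3],"twist":0},{"grip":-1,"xyz":[0,0,3.2],"twist":0},{"grip":-1,"xyz":[0,0,3.2],"twist":0},{"grip":-1,"xyz":[0,0,3.2],"twist":0}]'
```

```text
time: 5.85
tcp_pos: [0.4432, -0.0222, 0.0048]
ee_rot: [0.002, 0.658, 0.753, 0.002]
force: [-0.4, 0.2, 0.4]
opening: 0.174
gripper_force: 0.0
time: 6.65
tcp_pos: [0.4426, -0.0222, 0.1322]
ee_rot: [0.001, 0.658, 0.753, 0.001]
force: [0.7, 0.1, -0.5]
opening: 0.007
gripper_force: 0.0
```

Run:
```python
from h import *
w=snap('wrist','w2');t=snap('top','t2')
s=w['img']; c=t['img'][200:410,180:460]
cv2.imwrite('pics/m2.png',np.hstack([cv2.resize(s,(400,300)),cv2.resize(c,(400,300))])[:,:,::-1])
```

```text
(no output)
```

View pics/m2.png

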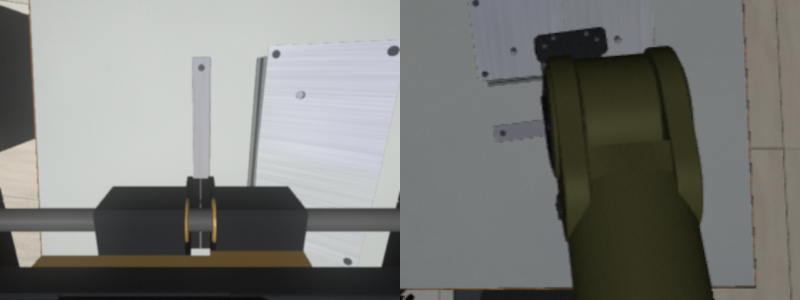

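The bar is still on the desk, at about (201,60–180) in the left panel, and the fingers closed over it. The grip was too shallow, so I'll open, go deeper and try again.

```bash
python3 -m crank '[{"grip":1,"xyz":[0,0,0],"twist":0},{"grip":1,"xyz":[0,0,0],"twist":0},{"grip":1,"xyz":[0,0,0],"twist":0},{"grip":1,"xyz":[0,0,0],"twist":0},{"grip":1,"xyz":[0,0,0],"twist":0},{"grip":1,"xyz":[0,0,0],"twist":0},{"grip":1,"xyz":[0,0,-1],"twist":0},{"grip":1,"xyz":[0,0,-2],"twist":0},{"grip":1,"xyz":[0,0,-2.8],"twist":0},{"grip":1,"xyz":[0,0,-2.8],"twist":0}]'
python3 -m crank '[{"grip":0.6,"xyz":[0,0,-0.3],"twist":0},{"grip":0.2,"xyz":[0,0,-0.44],"twist":0},{"grip":0,"xyz":[0,0,-0.44],"twist":0},{"grip":0,"xyz":[0,0,-0.44],"twist":0}]'
```

```text
time: 7.75
tcp_pos: [0.4391, -0.0228, 0.0174]
ee_rot: [-0.001, 0.658, 0.753, -0.002]
force: [-0.7, -0.4, 0.1]
opening: 0.834
gripper_force: 0.0
time: 8.15
tcp_pos: [0.4441, -0.0221, 0.004]
ee_rot: [0.002, 0.658, 0.753, 0.002]
force: [0.6, 0.3, 1.0]
opening: 0.645
gripper_force: 0.0
```

```bash
python3 -m crank '[{"grip":-1,"xyz":[0,0,-0.06],"twist":0},{"grip":-1,"xyz":[0,0,-0.06],"twist":0},{"grip":-1,"xyz":[0,0,-0.06],"twist":0},{"grip":-1,"xyz":[0,0,-0.06],"twist":0},{"grip":-1,"xyz":[0,0,-0.06],"twist":0},{"grip":-1,"xyz":[0,0,-0.06],"twist":0},{"grip":-1,"xyz":[0,0,-0.06],"twist":0}]'
```

```text
time: 8.85
tcp_pos: [0.4432, -0.0222, 0.0008]
ee_rot: [0.002, 0.658, 0.753, 0.002]
force: [-0.5, 0.2, -0.2]
opening: 0.035
gripper_force: 0.0
```

Run:
```python
from h import *
w=snap('wrist','w3');t=snap('scene','s3')
p=bot.get_state(); print(p['tcp_pos'],p['opening'],p['force'],proj(t,p['tcp_pos']),proj(w,p['tcp_pos']))
u,v=map(int,proj(t,p['tcp_pos'])[0]); c=t['img'][v-60:v+60,u-80:u+80]
cv2.imwrite('pics/m3.png',np.hstack([cv2.resize(w['img'],(400,300)),cv2.resize(c,(400,300),interpolation=2)])[:,:,::-1])
```

```text
[ 0.44321936 -0.02217313  0.00079936] 0.015948885521226152 [ 0.57256993 -0.73776801 -0.45795168] [[339.14702856 229.53568918]] [[280.6186051 240.2497333]]
```

View pics/m3.png

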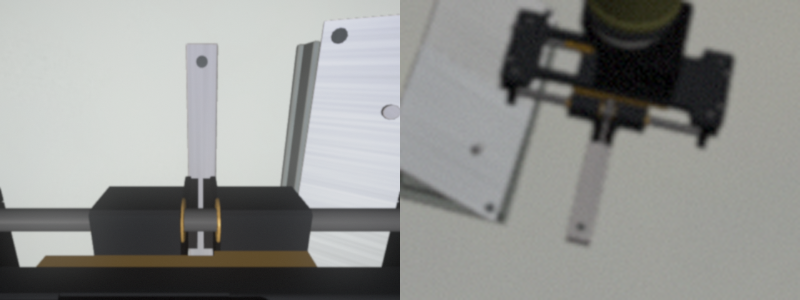

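Run:
```python
from h import *
for n in ('w1','w2','w3'):
    w=dict(np.load(f'pics/{n}.npz'))
    print(n,'cam',ray(w,280,210)[0],proj(w,[.4339,.0655,.012]),'f',w['intrinsics'][0,0])
w=dict(np.load('pics/w3.npz')); g=cv2.cvtColor(w['img'],cv2.COLOR_RGB2GRAY)
for v in (120,200): 
    r=g[v,220:340].astype(int); print(v,[(220+i,r[i+1]-r[i]) for i in range(119) if abs(r[i+1]-r[i])>8])
for z in(0,.006,.012,.02):print(z,onz(w,283,86,z))
p=bot.get_state()
for z in (0,.005,.01,.02,.03,.04): print(z,proj(w,[[p['tcp_pos'][0],p['tcp_pos'][1]+.0095,z],[p['tcp_pos'][0],p['tcp_pos'][1]-.0095,z]]).round(1).tolist())
```

```text
w1 cam [0.43683118 0.05255668 0.29394913] [[275.20326278  86.98957267]] f 354.4935883365405
w2 cam [0.43158718 0.05348154 0.32892561] [[283.88868156  91.66206054]] f 354.4935883365405
w3 cam [0.43205255 0.0535206  0.19745499] [[285.96019181  81.21076089]] f 354.4935883365405
120 [(259, np.int64(-14)), (260, np.int64(-18)), (301, np.int64(-12)), (303, np.int64(15)), (304, np.int64(26)), (305, np.int64(13))]
200 [(260, np.int64(-9)), (261, np.int64(-15)), (300, np.int64(-10)), (302, np.int64(19)), (303, np.int64(21))]
0 [0.43280529 0.06371363 0.        ]
0.006 [0.43278241 0.0634039  0.006     ]
0.012 [0.43275954 0.06309416 0.012     ]
0.02 [0.43272904 0.06268119 0.02      ]
0 [[282.8, 224.8], [278.5, 254.4]]
0.005 [[282.9, 227.6], [278.5, 257.8]]
0.01 [[283.0, 230.5], [278.5, 261.4]]
0.02 [[283.2, 236.8], [278.4, 269.0]]
0.03 [[283.4, 243.8], [278.4, 277.5]]
0.04 [[283.6, 251.6], [278.4, 286.9]]
```

```bash
python3 -m crank '[{"grip":0,"xyz":[0,0,0],"twist":0},{"grip":0,"xyz":[0,0,0],"twist":0},{"grip":0,"xyz":[0,0,0],"twist":0},{"grip":0,"xyz":[0,0,0],"twist":0},{"grip":0,"xyz":[0,0,0],"twist":0},{"grip":0,"xyz":[0,0,0],"twist":0},{"grip":0,"xyz":[0,0,-0.05],"twist":0},{"grip":0,"xyz":[0,0,-0.1],"twist":0}]'
python3 -m crank '[{"grip":0,"xyz":[0,0,-0.05],"twist":0},{"grip":0,"xyz":[0,0,-0.05],"twist":0}]'
```

```text
time: 9.75
tcp_pos: [0.4432, -0.0221, -0.0033]
ee_rot: [0.002, 0.658, 0.753, 0.002]
force: [0.6, -0.1, 0.3]
opening: 0.495
gripper_force: 0.0
time: 9.95
tcp_pos: [0.4429, -0.0222, -0.0056]
ee_rot: [0.001, 0.658, 0.753, 0.001]
force: [0.5, -0.4, -0.3]
opening: 0.499
gripper_force: 0.0
```

The TCP reads below the desk with no contact force, so the real fingertips are higher than reported. I'll probe down in small steps.

```bash
python3 -m crank '[{"grip":0,"xyz":[0,0,-0.07],"twist":0},{"grip":0,"xyz":[0,0,-0.14],"twist":0},{"grip":0,"xyz":[0,0,-0.14],"twist":0}]'
python3 -m crank '[{"grip":0,"xyz":[0,0,-0.06],"twist":0},{"grip":0,"xyz":[0,0,-0.06],"twist":0}]'
```

```text
time: 10.25
tcp_pos: [0.4428, -0.0223, -0.0112]
ee_rot: [0.001, 0.658, 0.753, 0.001]
force: [-0.1, 0.2, 0.4]
opening: 0.503
gripper_force: 0.0
time: 10.45
tcp_pos: [0.443, -0.0223, -0.0135]
ee_rot: [0.001, 0.658, 0.753, 0.001]
force: [0.3, -0.2, -0.3]
opening: 0.502
gripper_force: 0.0
```

```bash
python3 -m crank '[{"grip":0,"xyz":[0,0,-0.04],"twist":0},{"grip":0,"xyz":[0,0,-0.04],"twist":0}]'
python3 -m crank '[{"grip":-1,"xyz":[0,0,0],"twist":0},{"grip":-1,"xyz":[0,0,0],"twist":0},{"grip":-1,"xyz":[0,0,0],"twist":0},{"grip":-1,"xyz":[0,0,0],"twist":0}]'
```

```text
time: 10.65
tcp_pos: [0.4431, -0.0222, -0.015]
ee_rot: [0.001, 0.658, 0.753, 0.002]
force: [-0.0, 0.1, -0.2]
opening: 0.502
gripper_force: 0.0
time: 11.05
tcp_pos: [0.4432, -0.0222, -0.0148]
ee_rot: [0.002, 0.658, 0.753, 0.002]
force: [0.4, 0.3, -0.4]
opening: 0.223
gripper_force: 0.0
```

```bash
python3 -m crank '[{"grip":-1,"xyz":[0,0,0],"twist":0},{"grip":-1,"xyz":[0,0,0],"twist":0},{"grip":-1,"xyz":[0,0,0],"twist":0}]'
```

```text
time: 11.35
tcp_pos: [0.4432, -0.0222, -0.0148]
ee_rot: [0.002, 0.658, 0.753, 0.002]
force: [1.3, 0.6, 0.5]
opening: 0.02
gripper_force: 0.0
```

```bash
for i in 1; do python3 -m crank '[{"grip":-1,"xyz":[0,0,-0.04],"twist":0},{"grip":-1,"xyz":[0,0,-0.08],"twist":0},{"grip":-1,"xyz":[0,0,-0.08],"twist":0}]'; python3 -m crank '[{"grip":-1,"xyz":[0,0,-0.04],"twist":0},{"grip":-1,"xyz":[0,0,-0.08],"twist":0},{"grip":-1,"xyz":[0,0,-0.08],"twist":0}]'; done
```

```text
time: 11.65
tcp_pos: [0.4429, -0.0222, -0.0183]
ee_rot: [0.001, 0.658, 0.753, 0.001]
force: [-0.2, -0.3, 0.4]
opening: 0.005
gripper_force: 0.0
time: 11.95
tcp_pos: [0.4432, -0.0222, -0.0213]
ee_rot: [0.002, 0.658, 0.753, 0.002]
force: [0.0, 0.0, 0.8]
opening: 0.005
gripper_force: 0.0
```

Run:
```python
from h import *
w=snap('wrist','w4');t=snap('scene','s4')
p=bot.get_state(); print(p['tcp_pos'],p['force'],p['qpos'])
for n in('w3','w4'):
    g=cv2.cvtColor(np.load(f'pics/{n}.npz')['img'],cv2.COLOR_RGB2GRAY)
    for v in (130,200,245): 
        r=g[v,220:340].astype(int); print(n,v,[(220+i,int(r[i+2]-r[i])) for i in range(118) if abs(r[i+2]-r[i])>18])
u,v=map(int,proj(t,p['tcp_pos'])[0]); c=t['img'][v-60:v+60,u-80:u+80]
cv2.imwrite('pics/m4.png',np.hstack([cv2.resize(w['img'][150:420,100:460],(400,300)),cv2.resize(c,(400,300),interpolation=2)])[:,:,::-1])
```

```text
[ 0.4431539  -0.02222444 -0.02128007] [ 0.27940054  0.16661191 -0.03342876] [-0.68630821  0.12037025  0.71246078  2.1898237  -0.1046445   0.85880994
  0.22559953]
w3 130 [(259, -26), (260, -20), (303, 40), (304, 28)]
w3 200 [(260, -24), (261, -23), (302, 40), (303, 29)]
w3 245 [(261, -30), (262, -22), (301, 48), (302, 38)]
w4 130 [(257, -30), (258, -22), (304, -20), (306, 43), (307, 40)]
w4 200 [(258, -29), (259, -22), (305, 43), (306, 35)]
w4 245 [(258, -19), (259, -35), (260, -28), (301, -19), (304, 44), (305, 39)]
```

View pics/m4.png

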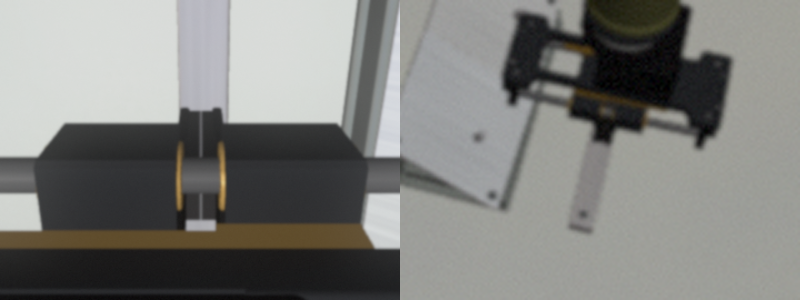

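The fingers are still above the bar, at about (203,110) in the left crop. I'll compute the real heights below the wrist camera from known widths.

Run:
```python
from h import *
def ht(n,pts,W):
    w=dict(np.load(f'pics/{n}.npz')); (o,a),(_,b)=[ray(w,*p) for p in pts]
    a=a/-a[2]; b=b/-b[2]   # per unit drop
    n_=np.array([np.cos(.1366),np.sin(.1366)]) 
    k=abs((a-b)[:2]@n_); return round(float(o[2]-W/k),4), round(float(W/k),4)
for v,l,r in((130,260,303.8),(200,261,303),(245,262,302)): print('w3 bar plane z, drop',ht('w3',[(l,v),(r,v)],.022))
for v,l,r in((130,258,306.6),(200,259,305.7),(245,259.5,304.7)): print('w4',ht('w4',[(l,v),(r,v)],.022))
g=cv2.cvtColor(np.load('pics/w1.npz')['img'],cv2.COLOR_RGB2GRAY).astype(int)
for v in range(246,284,6): print(v,[i for i in range(100,460) if abs(g[v,i+1]-g[v,i-1])>40])
print('w1 tips',ht('w1',[(193,254),(368,254)],.087),'tcp .097')
w=dict(np.load('pics/w1.npz')); g1=g
print('w1 bar',ht('w1',[(260,120),(288,120)],.022), [i for i in range(240,310) if abs(g[120,i+1]-g[120,i-1])>15])
```

```text
w3 bar plane z, drop (0.0153, 0.1822)
w3 bar plane z, drop (0.0178, 0.1796)
w3 bar plane z, drop (0.0158, 0.1816)
w4 (0.0112, 0.1642)
w4 (0.0138, 0.1615)
w4 (0.0146, 0.1607)
246 [346, 347]
252 [169, 170, 171, 191, 192, 193, 346, 359, 360, 368, 369, 370, 390, 391, 392]
258 [164, 165, 166, 167, 192, 193, 194, 346, 367, 368, 369, 394, 395, 396]
264 [102, 103, 104, 160, 161, 162, 192, 193, 194, 345, 346, 367, 368, 369, 399, 400, 401, 457, 458, 459]
270 [103, 104, 105, 154, 155, 156, 192, 193, 194, 195, 345, 358, 366, 367, 368, 405, 406, 407, 456, 457, 458]
276 [104, 105, 106, 146, 147, 148, 193, 194, 195, 344, 366, 367, 368, 412, 413, 414, 415, 455, 456, 457]
282 [105, 106, 107, 139, 140, 141, 193, 194, 195, 344, 365, 366, 367, 368, 420, 421, 422, 454, 455, 456]
w1 tips (0.1311, 0.1628) tcp .097
w1 bar (0.0067, 0.2872) [258, 259, 287, 288]
```

```bash
python3 -m crank '[{"grip":-1,"xyz":[0,0,-0.03],"twist":0},{"grip":-1,"xyz":[0,0,-0.03],"twist":0}]'; python3 -m crank '[{"grip":-1,"xyz":[0,0,-0.03],"twist":0},{"grip":-1,"xyz":[0,0,-0.03],"twist":0}]'
```

```text
time: 12.25
tcp_pos: [0.4432, -0.0222, -0.0214]
ee_rot: [0.001, 0.658, 0.753, 0.002]
force: [-4.6, 0.3, 13.2]
opening: 0.01
gripper_force: 6.6
time: 12.45
tcp_pos: [0.4432, -0.0221, -0.0215]
ee_rot: [0.0, 0.658, 0.753, 0.002]
force: [-9.0, -0.2, 26.9]
opening: 0.004
gripper_force: 13.5
```

```bash
python3 -m crank '[{"grip":-1,"xyz":[0,0,-0.03],"twist":0},{"grip":-1,"xyz":[0,0,-0.03],"twist":0}]'; python3 -m crank '[{"grip":-1,"xyz":[0,0,-0.03],"twist":0},{"grip":-1,"xyz":[0,0,-0.03],"twist":0}]'
```

```text
time: 12.65
tcp_pos: [0.4432, -0.0221, -0.0216]
ee_rot: [-0.0, 0.658, 0.753, 0.002]
force: [-15.4, -0.5, 41.3]
opening: 0.005
gripper_force: 20.5
time: 12.85
tcp_pos: [0.4432, -0.0221, -0.0217]
ee_rot: [-0.001, 0.658, 0.753, 0.002]
force: [-18.7, -1.1, 55.1]
opening: 0.006
gripper_force: 27.5
```

Contact came at TCP z = −0.0214, so the fingertips are 33.4 mm above the reported TCP and the stiffness is about 12 N per mm commanded. I'll lift, open and regrip at the right depth.

```bash
python3 -m crank '[{"grip":-1,"xyz":[0,0,0.4],"twist":0},{"grip":0.2,"xyz":[0,0,0.6],"twist":0},{"grip":0.2,"xyz":[0,0,0.6],"twist":0},{"grip":0.2,"xyz":[0,0,0.6],"twist":0},{"grip":0.2,"xyz":[0,0,0.6],"twist":0},{"grip":0.2,"xyz":[0,0,0.6],"twist":0},{"grip":0.2,"xyz":[0,0,0.6],"twist":0},{"grip":0.2,"xyz":[0,0,0.6],"twist":0}]'
python3 -m crank '[{"grip":0.2,"xyz":[0.04,0,-0.4],"twist":0},{"grip":0.2,"xyz":[0.04,0,-0.5],"twist":0},{"grip":0,"xyz":[0.04,0,-0.5],"twist":0}]'
```

```text
time: 13.65
tcp_pos: [0.443, -0.0223, -0.0023]
ee_rot: [0.001, 0.658, 0.753, 0.001]
force: [-0.6, 0.1, 0.7]
opening: 0.548
gripper_force: 0.0
time: 13.95
tcp_pos: [0.4439, -0.0224, -0.0226]
ee_rot: [0.001, 0.658, 0.753, 0.001]
force: [-0.5, 0.4, -0.1]
opening: 0.558
gripper_force: 0.0
```

```bash
python3 -m crank '[{"grip":0,"xyz":[0,0,-0.12],"twist":0},{"grip":-1,"xyz":[0,0,-0.12],"twist":0},{"grip":-1,"xyz":[0,0,-0.12],"twist":0},{"grip":-1,"xyz":[0,0,-0.12],"twist":0},{"grip":-1,"xyz":[0,0,-0.12],"twist":0},{"grip":-1,"xyz":[0,0,-0.12],"twist":0},{"grip":-1,"xyz":[0,0,-0.12],"twist":0},{"grip":-1,"xyz":[0,0,-0.12],"twist":0}]'
```

```text
time: 14.75
tcp_pos: [0.4449, -0.0221, -0.0266]
ee_rot: [0.001, 0.658, 0.753, 0.002]
force: [-0.6, -0.9, 3.1]
opening: 0.249
gripper_force: 30.0
```

```bash
python3 -m crank '[{"grip":-1,"xyz":[0,0,0.3],"twist":0},{"grip":-1,"xyz":[0,0,0.8],"twist":0},{"grip":-1,"xyz":[0,0,1.6],"twist":0},{"grip":-1,"xyz":[0,0,2.5],"twist":0},{"grip":-1,"xyz":[0,0,3.1],"twist":0},{"grip":-1,"xyz":[0.5,0.05,3.1],"twist":0},{"grip":-1,"xyz":[1.2,0.1,3.1],"twist":0},{"grip":-1,"xyz":[2.1,0.14,3.1],"twist":-0.1},{"grip":-1,"xyz":[2.8,0.14,3.1],"twist":-0.1},{"grip":-1,"xyz":[3.15,0.14,3.1],"twist":-0.1}]'
python3 - <<'E'
from h import *
w=snap('wrist','w5');t=snap('scene','s5'); p=bot.get_state(); print(p['tcp_pos'],p['force'],p['opening'],p['gripper_force'])
u,v=map(int,proj(t,p['tcp_pos'])[0]); c=t['img'][v-75:v+75,u-100:u+100]
cv2.imwrite('pics/m5.png',np.hstack([cv2.resize(w['img'],(400,300)),cv2.resize(c,(400,300),interpolation=2)])[:,:,::-1])
E
```

```text
time: 15.75
tcp_pos: [0.5725, -0.0163, 0.0971]
ee_rot: [0.002, 0.661, 0.75, 0.001]
force: [-0.2, 0.1, -3.4]
opening: 0.242
gripper_force: 30.0
[ 0.5718764 -0.0167045  0.0969204] [-0.73760524 -0.67658886 -4.25207164] 0.24577958279328377 29.99474823474884
```

View pics/m5.png

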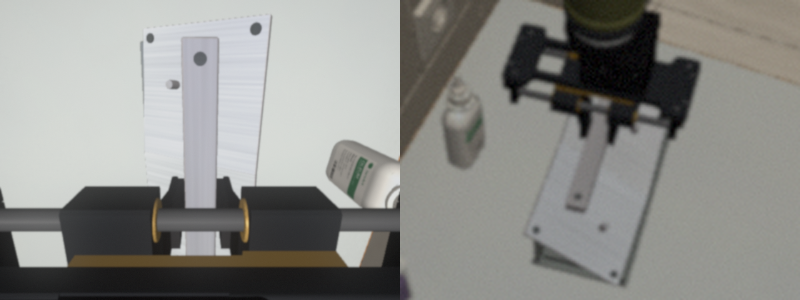

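The bar is held level over the plate, parallel to it and centred. The near-left pin shows at (173,85) in the left panel. I'll lower until the bar touches.

```bash
python3 -m crank '[{"grip":-1,"xyz":[-0.1,0,-0.4],"twist":0},{"grip":-1,"xyz":[-0.1,0,-0.8],"twist":0},{"grip":-1,"xyz":[-0.1,0,-1.05],"twist":0},{"grip":-1,"xyz":[-0.1,0,-1.15],"twist":0},{"grip":-1,"xyz":[-0.1,0,-1.15],"twist":0}]'
python3 -m crank '[{"grip":-1,"xyz":[0,0,-0.05],"twist":0},{"grip":-1,"xyz":[0,0,-0.05],"twist":0}]'
```

```text
time: 16.35
tcp_pos: [0.5661, -0.0165, 0.0506]
ee_rot: [0.001, 0.661, 0.75, 0.001]
force: [-0.2, -0.1, -4.1]
opening: 0.247
gripper_force: 30.0
time: 16.55
tcp_pos: [0.5672, -0.0166, 0.0496]
ee_rot: [0.002, 0.661, 0.75, 0.002]
force: [0.4, -0.6, -3.4]
opening: 0.246
gripper_force: 30.0
```

```bash
python3 -m crank '[{"grip":-1,"xyz":[0,0,-0.05],"twist":0},{"grip":-1,"xyz":[0,0,-0.05],"twist":0}]'
python3 -m crank '[{"grip":-1,"xyz":[0,0,-0.04],"twist":0},{"grip":-1,"xyz":[0,0,-0.04],"twist":0}]'
```

```text
time: 16.75
tcp_pos: [0.5669, -0.0165, 0.0472]
ee_rot: [0.002, 0.661, 0.75, 0.002]
force: [0.0, -0.6, -4.8]
opening: 0.244
gripper_force: 30.0
time: 16.95
tcp_pos: [0.5672, -0.0165, 0.0466]
ee_rot: [0.001, 0.661, 0.75, 0.002]
force: [-2.8, -0.1, 4.4]
opening: 0.244
gripper_force: 30.0
```

```bash
python3 -m crank '[{"grip":-1,"xyz":[0,0,-0.03],"twist":0},{"grip":-1,"xyz":[0,0,-0.03],"twist":0}]'
```

```text
time: 17.15
tcp_pos: [0.5672, -0.0165, 0.0464]
ee_rot: [0.001, 0.661, 0.75, 0.002]
force: [-4.3, 0.8, 11.7]
opening: 0.245
gripper_force: 30.0
```

```bash
python3 -m crank '[{"grip":-0.5,"xyz":[0,0,0.05],"twist":0},{"grip":-0.49,"xyz":[0,0,0.05],"twist":0},{"grip":-0.48,"xyz":[0,0,0.05],"twist":0},{"grip":-0.47,"xyz":[0,0,0.05],"twist":0}]'
```

```text
time: 17.55
tcp_pos: [0.5663, -0.0167, 0.046]
ee_rot: [0.001, 0.661, 0.75, 0.001]
force: [-1.4, -0.2, -1.4]
opening: 0.262
gripper_force: 0.9
```

```bash
python3 -m crank '[{"grip":-0.46,"xyz":[0,0,0],"twist":0},{"grip":-0.45,"xyz":[0,0,0],"twist":0},{"grip":-0.44,"xyz":[0,0,0],"twist":0},{"grip":-0.43,"xyz":[0,0,0],"twist":0},{"grip":-0.42,"xyz":[0,0,0],"twist":0},{"grip":-0.42,"xyz":[0,0,0],"twist":0}]'
```

```text
time: 18.15
tcp_pos: [0.5668, -0.0166, 0.0464]
ee_rot: [0.002, 0.661, 0.75, 0.002]
force: [-1.4, 0.0, -2.1]
opening: 0.29
gripper_force: 0.9
```

```bash
python3 -m crank '[{"grip":-0.4,"xyz":[0,0,0],"twist":0},{"grip":-0.38,"xyz":[0,0,0],"twist":0},{"grip":-0.36,"xyz":[0,0,0],"twist":0},{"grip":-0.34,"xyz":[0,0,0],"twist":0},{"grip":-0.32,"xyz":[0,0,0],"twist":0},{"grip":-0.32,"xyz":[0,0,0],"twist":0}]'
python3 - <<'E'
from h import *
w=snap('wrist','w6');t=snap('scene','s6')
S=t;P=[.567,-.0165,.08];u,v=map(int,proj(t,P)[0]); c=t['img'][v-45:v+75,u-90:u+70]
cv2.imwrite('pics/m6.png',np.hstack([cv2.resize(w['img'],(400,300)),cv2.resize(c,(400,300),interpolation=2)])[:,:,::-1])
E
```

```text
time: 18.75
tcp_pos: [0.5666, -0.0167, 0.0467]
ee_rot: [0.001, 0.661, 0.75, 0.002]
force: [-2.7, -1.0, 3.6]
opening: 0.337
gripper_force: 3.0
```

```bash
cat >> h.py <<'E'
c32,s32=np.cos(np.radians(32)),np.sin(np.radians(32)); YAW=np.radians(7.0); O=np.array([.569,-.0165,.066])
EX=np.array([np.cos(YAW)*c32,np.sin(YAW)*c32,s32]);EY=np.array([-np.sin(YAW),np.cos(YAW),0]);EZ=np.cross(EX,EY)
def pl(x,y,z): return O+x*EX+y*EY+z*EZ
def dot(g,u,v,r):
    u,v=int(round(u)),int(round(v)); w=g[v-r:v+r+1,u-r:u+r+1].astype(float); m=np.clip(np.median(w)-25-w,0,None); yy,xx=np.mgrid[v-r:v+r+1,u-r:u+r+1]
    return (m*xx).sum()/max(m.sum(),1e-9),(m*yy).sum()/max(m.sum(),1e-9),m.sum()
E
python3 - <<'E'
from h import *
for n in('w5','w6'):
    w=dict(np.load(f'pics/{n}.npz')); g=cv2.cvtColor(w['img'],cv2.COLOR_RGB2GRAY)
    m=(g<110)&(np.arange(420)[:,None]<235); k,l,st,ce=cv2.connectedComponentsWithStats(m.astype(np.uint8))
    print(n,[(ce[i].round(1).tolist(),int(st[i,4])) for i in range(1,k) if 20<st[i,4]<900])
w=dict(np.load('pics/w6.npz'))
for tilt in (-1,1):
  for x in(-.005,0,.005): print('flat',tilt,x,proj(w,pl(x,.088*np.cos(.061),.012+tilt*.0054)).round(1))
print('level',proj(w,[.567-.088*np.sin(.135),-.0165+.088*.99,.073+.012]).round(1),'pins',proj(w,[pl(-.02,.07,.008),pl(-.02,-.07,.008)]).round(1))
E
```

```text
w5 [([357.7, 40.0], 169), ([209.8, 53.0], 68), ([279.7, 81.8], 220), ([505.4, 227.8], 163), ([518.3, 231.6], 28)]
w6 [([400.0, 18.3], 374), ([203.6, 40.9], 127), ([285.5, 68.4], 34), ([255.1, 83.2], 148)]
flat -1 -0.005 [[270.1  80.6]]
flat -1 0 [[279.2  80.2]]
flat -1 0.005 [[288.7  79.9]]
flat 1 -0.005 [[256.5  79.1]]
flat 1 0 [[266.   78.7]]
flat 1 0.005 [[275.7  78.3]]
level [[280.1  77.2]] pins [[243.4 119.6]
 [249.3 357.6]]
```

The dot in the wrist view moved from (280,82) to (255,83). That matches the bar lying flat on the slope against the pins, about x = −5 mm. I'll raise, close the fingers and bear gently on its middle.

```bash
python3 -m crank '[{"grip":-0.32,"xyz":[0,0,0.2],"twist":0},{"grip":-0.32,"xyz":[0,0,0.6],"twist":0},{"grip":-1,"xyz":[0,0,0.6],"twist":0},{"grip":-1,"xyz":[-0.39,0,0.6],"twist":0},{"grip":-1,"xyz":[-0.39,0,0.6],"twist":0},{"grip":-1,"xyz":[-0.39,0,0.6],"twist":0},{"grip":-1,"xyz":[-0.39,0,0.6],"twist":0}]'
python3 -m crank '[{"grip":-1,"xyz":[0,0,-0.2],"twist":0},{"grip":-1,"xyz":[0,0,-0.4],"twist":0},{"grip":-1,"xyz":[0,0,-0.5],"twist":0},{"grip":-1,"xyz":[0,0,-0.5],"twist":0}]'
python3 - <<'E'
from h import *
w=snap('wrist','w7'); g=cv2.cvtColor(w['img'],cv2.COLOR_RGB2GRAY)
m=(g<110)&(np.arange(420)[:,None]<235); k,l,st,ce=cv2.connectedComponentsWithStats(m.astype(np.uint8))
print([(ce[i].round(1).tolist(),int(st[i,4])) for i in range(1,k) if 20<st[i,4]<900])
for tilt in (-1,1):
  for x in(-.005,0,.005): print('flat',tilt,x,proj(w,pl(x,.088*np.cos(.061),.012+tilt*.0054)).round(1))
t=snap('scene','s7');u,v=map(int,proj(t,pl(0,0.03,0))[0]); c=t['img'][v-45:v+75,u-90:u+70]
cv2.imwrite('pics/m7.png',np.hstack([cv2.resize(w['img'],(400,300)),cv2.resize(c,(400,300),interpolation=2)])[:,:,::-1])
E
```

```text
time: 19.55
tcp_pos: [0.5519, -0.0164, 0.0706]
ee_rot: [0.002, 0.661, 0.75, 0.002]
force: [0.1, 0.0, 0.5]
opening: 0.026
gripper_force: 0.0
time: 19.95
tcp_pos: [0.5504, -0.0167, 0.0492]
ee_rot: [0.001, 0.661, 0.75, 0.001]
force: [-0.2, 0.5, -0.1]
opening: 0.005
gripper_force: 0.0
[([437.7, 25.2], 372), ([234.0, 45.5], 128), ([318.0, 95.3], 289), ([290.5, 88.0], 155)]
flat -1 -0.005 [[304.3  85.4]]
flat -1 0 [[313.9  85.1]]
flat -1 0.005 [[323.7  84.8]]
flat 1 -0.005 [[292.9  84.2]]
flat 1 0 [[302.8  83.9]]
flat 1 0.005 [[312.9  83.6]]
```

View pics/m7.png

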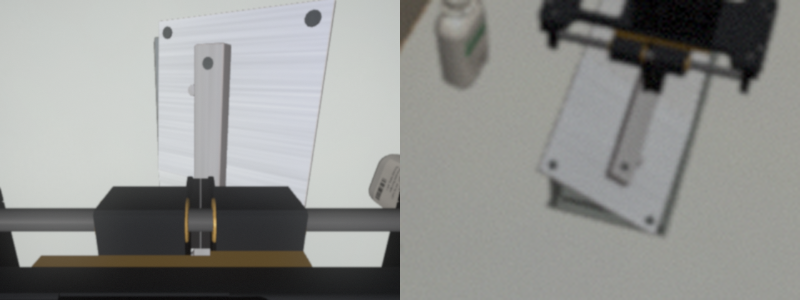

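The last view shows the bar lying flat on the slope against the left pin, at about (192,90) in the left panel, with its dot at (208,63). The closed fingers are over its middle. Now I press the middle lightly.

```bash
python3 -m crank '[{"grip":-1,"xyz":[0,0,-0.05],"twist":0},{"grip":-1,"xyz":[0,0,-0.1],"twist":0},{"grip":-1,"xyz":[0,0,-0.1],"twist":0}]'
python3 -m crank '[{"grip":-1,"xyz":[0,0,-0.04],"twist":0},{"grip":-1,"xyz":[0,0,-0.04],"twist":0}]'
```

```text
time: 20.35
tcp_pos: [0.5511, -0.0165, 0.0462]
ee_rot: [0.001, 0.661, 0.75, 0.002]
force: [-0.3, 1.0, 0.5]
opening: 0.002
gripper_force: 0.0
time: 20.55
tcp_pos: [0.5511, -0.0166, 0.0447]
ee_rot: [0.001, 0.661, 0.75, 0.002]
force: [0.1, -0.5, 0.1]
opening: 0.005
gripper_force: 0.0
```

```bash
python3 -m crank '[{"grip":-1,"xyz":[0,0,-0.03],"twist":0},{"grip":-1,"xyz":[0,0,-0.03],"twist":0}]'
python3 -m crank '[{"grip":-1,"xyz":[0,0,-0.02],"twist":0},{"grip":-1,"xyz":[0,0,-0.02],"twist":0}]'
```

```text
time: 20.75
tcp_pos: [0.5511, -0.0166, 0.0435]
ee_rot: [0.001, 0.661, 0.75, 0.002]
force: [0.3, 0.5, 0.4]
opening: 0.008
gripper_force: 0.0
time: 20.95
tcp_pos: [0.5513, -0.0166, 0.0428]
ee_rot: [0.002, 0.661, 0.75, 0.002]
force: [0.7, 1.2, 0.4]
opening: 0.01
gripper_force: 0.2
```

Contact is just beginning, as predicted.

```bash
python3 -m crank '[{"grip":-1,"xyz":[0,0,-0.02],"twist":0},{"grip":-1,"xyz":[0,0,-0.04],"twist":0},{"grip":-1,"xyz":[0,0,-0.04],"twist":0},{"grip":-1,"xyz":[0,0,-0.04],"twist":0}]'
```

```text
time: 21.35
tcp_pos: [0.5515, -0.0166, 0.0425]
ee_rot: [0.001, 0.661, 0.75, 0.002]
force: [-3.1, 0.2, 10.8]
opening: 0.003
gripper_force: 5.0
```

```bash
python3 -m crank '[{"grip":-1,"xyz":[0,0,0.15],"twist":0},{"grip":-1,"xyz":[0,0,0.5],"twist":0},{"grip":-1,"xyz":[0,0,0.5],"twist":0},{"grip":-1,"xyz":[0,0,0.5],"twist":0},{"grip":-1,"xyz":[0,0,0.5],"twist":0},{"grip":-1,"xyz":[0,0,0.5],"twist":0},{"grip":-1,"xyz":[0,0,0.5],"twist":0},{"grip":-1,"xyz":[-0.1,0.8,0.5],"twist":0},{"grip":-1,"xyz":[-0.19,1.56,0.5],"twist":0},{"grip":-1,"xyz":[-0.19,1.56,0.5],"twist":0}]'
python3 -m crank '[{"grip":-1,"xyz":[0,0,-0.15],"twist":0},{"grip":-1,"xyz":[0,0,-0.25],"twist":0},{"grip":-1,"xyz":[0,0,-0.25],"twist":0}]'
```

```text
time: 22.35
tcp_pos: [0.5429, 0.0513, 0.0607]
ee_rot: [0.0, 0.659, 0.752, 0.002]
force: [0.3, 0.8, -0.9]
opening: 0.004
gripper_force: 0.0
time: 22.65
tcp_pos: [0.5429, 0.0442, 0.0502]
ee_rot: [0.001, 0.662, 0.75, 0.001]
force: [-1.1, 0.6, 0.2]
opening: 0.003
gripper_force: 0.0
```

```bash
python3 -m crank '[{"grip":-1,"xyz":[0,0,-0.03],"twist":0},{"grip":-1,"xyz":[0,0,-0.06],"twist":0},{"grip":-1,"xyz":[0,0,-0.09],"twist":0},{"grip":-1,"xyz":[0,0,-0.12],"twist":0},{"grip":-1,"xyz":[0,0,-0.12],"twist":0}]'
python3 -m crank '[{"grip":-1,"xyz":[0,0,-0.03],"twist":0},{"grip":-1,"xyz":[0,0,-0.06],"twist":0},{"grip":-1,"xyz":[0,0,-0.09],"twist":0},{"grip":-1,"xyz":[0,0,-0.09],"twist":0}]'
```

```text
time: 23.15
tcp_pos: [0.5435, 0.0458, 0.0462]
ee_rot: [0.001, 0.661, 0.75, 0.002]
force: [0.1, -0.1, -0.1]
opening: 0.005
gripper_force: 0.0
time: 23.55
tcp_pos: [0.5435, 0.0458, 0.0426]
ee_rot: [0.001, 0.661, 0.75, 0.002]
force: [-0.3, 0.3, 0.3]
opening: 0.003
gripper_force: 0.0
```

```bash
python3 -m crank '[{"grip":-1,"xyz":[0,0,-0.03],"twist":0},{"grip":-1,"xyz":[0,0,-0.06],"twist":0},{"grip":-1,"xyz":[0,0,-0.06],"twist":0}]'
python3 -m crank '[{"grip":-1,"xyz":[0,0,-0.03],"twist":0},{"grip":-1,"xyz":[0,0,-0.03],"twist":0}]'
```

```text
time: 23.85
tcp_pos: [0.544, 0.046, 0.0406]
ee_rot: [0.002, 0.661, 0.75, 0.002]
force: [0.3, 1.5, 1.2]
opening: 0.004
gripper_force: 0.9
time: 24.05
tcp_pos: [0.5437, 0.0459, 0.0392]
ee_rot: [0.002, 0.661, 0.75, 0.002]
force: [-0.2, 0.4, 3.0]
opening: 0.005
gripper_force: 1.1
```

```bash
python3 -m crank '[{"grip":-1,"xyz":[0,0,-0.03],"twist":0},{"grip":-1,"xyz":[0,0,-0.03],"twist":0}]'
python3 -m crank '[{"grip":-1,"xyz":[0,0,-0.03],"twist":0},{"grip":-1,"xyz":[0,0,-0.03],"twist":0}]'
```

```text
time: 24.25
tcp_pos: [0.544, 0.046, 0.0383]
ee_rot: [0.002, 0.661, 0.75, 0.002]
force: [-0.4, 1.2, 5.6]
opening: 0.003
gripper_force: 2.3
time: 24.45
tcp_pos: [0.5441, 0.046, 0.0381]
ee_rot: [0.001, 0.661, 0.75, 0.002]
force: [-2.7, 0.6, 12.3]
opening: 0.005
gripper_force: 5.9
```

```bash
python3 -m crank '[{"grip":-1,"xyz":[0,0,-0.03],"twist":0},{"grip":-1,"xyz":[0,0,-0.03],"twist":0}]'
python3 -m crank '[{"grip":-1,"xyz":[0,0,-0.03],"twist":0},{"grip":-1,"xyz":[0,0,-0.03],"twist":0}]'
```

```text
time: 24.65
tcp_pos: [0.5442, 0.046, 0.0379]
ee_rot: [0.001, 0.661, 0.75, 0.002]
force: [-5.9, -0.5, 19.8]
opening: 0.005
gripper_force: 9.9
time: 24.85
tcp_pos: [0.5443, 0.0461, 0.0377]
ee_rot: [0.001, 0.661, 0.75, 0.003]
force: [-9.4, 1.0, 27.8]
opening: 0.0
gripper_force: 13.9
```

```bash
python3 -m crank '[{"grip":-1,"xyz":[0,0,0.1],"twist":0},{"grip":-1,"xyz":[0,0,0.4],"twist":0},{"grip":-1,"xyz":[0,0,0.6],"twist":0},{"grip":-1,"xyz":[0.1,-1,0.6],"twist":0},{"grip":-1,"xyz":[0.24,-2,0.6],"twist":0},{"grip":-1,"xyz":[0.38,-3.1,0.6],"twist":0},{"grip":-1,"xyz":[0.38,-3.1,0.6],"twist":0},{"grip":-1,"xyz":[0.38,-3.1,0.6],"twist":0}]'
python3 - <<'E'
from h import *
w=snap('wrist','w8');p=bot.get_state(); print(p['tcp_pos'],p['force'],'plate y',(p['tcp_pos']-O)@EY)
g=cv2.cvtColor(w['img'],cv2.COLOR_RGB2GRAY)
m=(g<110)&(np.arange(420)[:,None]<235); k,l,st,ce=cv2.connectedComponentsWithStats(m.astype(np.uint8))
print([(ce[i].round(1).tolist(),int(st[i,4])) for i in range(1,k) if 20<st[i,4]<900])
for tilt in (-1,1):
  for x in(-.005,0,.005): print('flat',tilt,x,proj(w,pl(x,.088*np.cos(.061),.012+tilt*.0054)).round(1))
E
```

```text
time: 25.65
tcp_pos: [0.5585, -0.0797, 0.0584]
ee_rot: [0.002, 0.662, 0.749, 0.001]
force: [-0.0, 1.1, 0.4]
opening: 0.001
gripper_force: 0.0
[ 0.55860191 -0.0778485   0.05826311] [-0.66427028  0.42743576 -0.07567214] plate y -0.05962400963863591
[([317.0, 53.5], 685), ([545.9, 158.2], 23), ([540.0, 174.5], 161)]
flat -1 -0.005 [[304.3 -64.4]]
flat -1 0 [[314.4 -67.1]]
flat -1 0.005 [[324.8 -70. ]]
flat 1 -0.005 [[292.2 -74.4]]
flat 1 0 [[302.7 -77.5]]
flat 1 0.005 [[313.5 -80.7]]
```

```bash
python3 -m crank '[{"grip":-1,"xyz":[0,-0.05,-0.12],"twist":0},{"grip":-1,"xyz":[0,-0.05,-0.2],"twist":0},{"grip":-1,"xyz":[0,-0.05,-0.25],"twist":0},{"grip":-1,"xyz":[0,-0.05,-0.28],"twist":0},{"grip":-1,"xyz":[0,-0.05,-0.28],"twist":0}]'
python3 -m crank '[{"grip":-1,"xyz":[0,0,-0.03],"twist":0},{"grip":-1,"xyz":[0,0,-0.06],"twist":0},{"grip":-1,"xyz":[0,0,-0.06],"twist":0}]'
```

```text
time: 26.2
tcp_pos: [0.5588, -0.0796, 0.0471]
ee_rot: [0.001, 0.661, 0.751, 0.002]
force: [0.9, 0.1, 0.0]
opening: 0.007
gripper_force: 0.2
time: 26.5
tcp_pos: [0.559, -0.0803, 0.0449]
ee_rot: [0.002, 0.661, 0.75, 0.002]
force: [-0.6, 1.4, 1.6]
opening: 0.009
gripper_force: 0.5
```

```bash
python3 -m crank '[{"grip":-1,"xyz":[0,0,-0.03],"twist":0},{"grip":-1,"xyz":[0,0,-0.06],"twist":0},{"grip":-1,"xyz":[0,0,-0.06],"twist":0}]'
python3 -m crank '[{"grip":-1,"xyz":[0,0,-0.03],"twist":0},{"grip":-1,"xyz":[0,0,-0.05],"twist":0},{"grip":-1,"xyz":[0,0,-0.05],"twist":0}]'
```

```text
time: 26.8
tcp_pos: [0.5589, -0.0805, 0.0424]
ee_rot: [0.002, 0.661, 0.75, 0.002]
force: [-0.3, -0.4, 1.6]
opening: 0.004
gripper_force: 0.7
time: 27.1
tcp_pos: [0.5588, -0.0804, 0.0404]
ee_rot: [0.002, 0.661, 0.75, 0.002]
force: [-0.1, -0.4, 3.3]
opening: 0.005
gripper_force: 1.4
```

It is rocking over: contact at 0.047 with a low force while moving. I'll press on until it goes stiff.

```bash
python3 -m crank '[{"grip":-1,"xyz":[0,0,-0.03],"twist":0},{"grip":-1,"xyz":[0,0,-0.05],"twist":0},{"grip":-1,"xyz":[0,0,-0.05],"twist":0}]'
python3 -m crank '[{"grip":-1,"xyz":[0,0,-0.03],"twist":0},{"grip":-1,"xyz":[0,0,-0.03],"twist":0}]'
```

```text
time: 27.4
tcp_pos: [0.5591, -0.0805, 0.0387]
ee_rot: [0.002, 0.661, 0.75, 0.002]
force: [-0.2, -1.2, 5.7]
opening: 0.008
gripper_force: 2.6
time: 27.6
tcp_pos: [0.5593, -0.0804, 0.0385]
ee_rot: [0.002, 0.661, 0.75, 0.002]
force: [-3.0, -0.6, 13.6]
opening: 0.001
gripper_force: 6.0
```

```bash
python3 -m crank '[{"grip":-1,"xyz":[0,0,-0.03],"twist":0},{"grip":-1,"xyz":[0,0,-0.03],"twist":0},{"grip":-1,"xyz":[0,0,-0.03],"twist":0}]'
```

```text
time: 27.9
tcp_pos: [0.5593, -0.0805, 0.0383]
ee_rot: [0.001, 0.661, 0.75, 0.002]
force: [-5.9, 0.1, 19.5]
opening: 0.004
gripper_force: 9.8
```

```bash
python3 -m crank '[{"grip":-1,"xyz":[0,0,0.1],"twist":0},{"grip":-1,"xyz":[0,0,0.4],"twist":0},{"grip":-1,"xyz":[0,0,1.2],"twist":0},{"grip":-1,"xyz":[0,0,2.2],"twist":0},{"grip":-1,"xyz":[0,1,3],"twist":0},{"grip":-1,"xyz":[0,1.6,3],"twist":0},{"grip":-1,"xyz":[0,1.6,3],"twist":0},{"grip":-1,"xyz":[0,1.6,3],"twist":0}]'
python3 - <<'E'
from h import *
w=snap('wrist','w9');p=bot.get_state(); print(p['tcp_pos'],p['force'])
g=cv2.cvtColor(w['img'],cv2.COLOR_RGB2GRAY)
m=(g<110)&(np.arange(420)[:,None]<235); k,l,st,ce=cv2.connectedComponentsWithStats(m.astype(np.uint8))
print([(ce[i].round(1).tolist(),int(st[i,4])) for i in range(1,k) if 20<st[i,4]<900])
for tilt in (-1,1):
  for x in(-.005,0): print('flat',tilt,x,proj(w,pl(x,.088*np.cos(.061),.012+tilt*.0054)).round(1))
E
```

```text
time: 28.7
tcp_pos: [0.5582, -0.0156, 0.1557]
ee_rot: [0.001, 0.66, 0.751, 0.001]
force: [0.5, -0.8, -0.8]
opening: 0.004
gripper_force: 0.0
[ 0.55812719 -0.01679928  0.15550561] [ 0.77148656 -0.20314077 -0.22131603]
[([539.9, 1.7], 95), ([360.0, 59.4], 85), ([240.4, 66.4], 42), ([271.6, 96.4], 42), ([476.0, 218.8], 272), ([449.2, 222.0], 26)]
flat -1 -0.005 [[284.7  93.4]]
flat -1 0 [[290.4  93.3]]
flat 1 -0.005 [[277.1  92.9]]
flat 1 0 [[282.9  92.8]]
```

```bash
python3 -c "
from station import bot
print(bot.finish_job())"
```

```text
the job is handed in; nothing more can be done
None
```

The job is handed in and the straightedge was left lying across the ridge, rocked onto its right end, but step 1 may not count as "held": the tool can't tilt, so I lowered the bar level until its far edge touched, eased the grip until it settled flat, then pressed its middle with closed fingers (about 11 N) before pressing the left (28 N) and right (20 N) ends.

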